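# Snap the sugar shakers into the sloping counter clips

### The arm

A 6-joint arm with a two-finger parallel gripper is mounted at the origin on the work surface. World frame = base frame: x ahead of the robot, y to its left, z up, the work surface at z = 0. Lengths are in mm, angles in rad, forces in N, time in s.
With the tool pointing down it reaches from about 275 to 750 mm from the base axis. Payload 10.2 kg.
Tool frame: the origin (TCP) lies at the very end of the fingers, on their centre line; the grasp point (between the pads) lies 19 mm behind it; z points along the fingers, y is the line along which they close (so a half turn about z gives the same grasp; the last joint's range is limited). The gripper opens to 85 mm and grips with 20 to 120 N. Pads are 22 mm wide; open, the fingers measure 114 mm over their backs; the gripper's body (76 mm by 85 mm) begins 54 mm behind the grasp point. The pads swing forward as they close: fully open they stand 13 mm farther back than shut.
Start: joints at [-1.475, 0.313, 1.498, -0, 1.331, -0.223], TCP at [164.536, -498.557, 198.494] pointing down, gripper open.
Joint ranges: [-2.94, 2.94], [-0.97, 2.17], [0.19, 2.56], [-1.23, 4.37], [0.02, 3.11], [-2.88, 2.88]. Speed limits (rad/s): [2.39, 2.39, 3.01, 3.14, 3.14, 3.14].

### API

Orientations are given as a unit quaternion [w, x, y, z].
In Python, from rig import telemetry, optics, ctrl gives the robot as it stands.
- The arm moves only by the tool servo_tool, never from a script. Its argument "deltas" is a list of rows, each a list of 3 entries, a list of its own where there are three numbers: the shift along the tool's x, y, z in units of 20 cm (1.0 is 20 cm), then the turn, a rotation vector about the tool's x, y, z in units of 90 degrees (1.0 is 90 degrees), then the opening, from 0 (shut) to 1 (fully open). A call has 1 to 8 rows; each row shifts and turns the commanded pose from where the row before left it, along the tool's axes as they then stand; what a row does not reach is not made up. A row lasts 1/10 s, in which the tool goes at most 50 mm and 8.59 degrees, less where a joint would pass 70% of its speed; a pose out of reach is approached as far as the arm can. A call with a number of a shift or a turn outside -1 to 1 is refused whole. A call with a gripper value outside its range is refused whole. The fingers move at their own pace and stop on an object; "squeeze" is the grip in N (left out, the last holds). Time passes only in rows, so rows that do not move let the fingers close. It gives the time, the measured TCP pose, the force, the opening and the grip force at its end, in the units of the state.
- telemetry.sense(): the state, without advancing time (a new reading comes with each control period).
- optics.capture(name): name is "scene" or "top" or "wrist"; returns the picture (400x640x3 uint8, blue, green, red); there is no depth.
- optics.camera_model(name): a dict with "vfov" (degrees; the focal length in pixels is half the picture's height over the tangent of half this angle, whatever the lens; pixels are square), "cx", "cy" (the principal point, pixels), "dist" ([k1, k2, p1, p2, k3] as OpenCV has them; the pictures are not rectified), "R" (3x3) and "t" (3): a world point X has camera coordinates R X + t; the wrist camera has in their place "mount" (4x4, takes a point from camera to tool coordinates, whose origin is the TCP and whose axes are the flange's). Camera axes: x right, y down, z forward; pixel columns grow to the right and rows downward; lengths in mm; the calibration is good to about 2 mm. A picture is of the moment at which its call begins: read the wrist's pose just before it. camera_model takes no time and is no camera call.
- ctrl.finish_job(): hands the job in; it is judged then, once.
The state is a dict: "time_s": time; "joints": joint angles; "dq": joint speeds; "tau": joint torques, N m; "eef_pos": TCP position; "ee_rot": TCP orientation; "force": force on the tool from outside, world axes, zero at the start; "wrist_torque": the same for the moment, N m; "grip_width": opening from 0.0 (shut) to 1.0 (fully open); "grip_force": force on a finger pad.
Only numpy, scipy, OpenCV 4.12 (cv2) and the standard library are available. Lean on these libraries where they do the work, as an engineer would, in place of code of your own. Each camera call takes 0.05 s, during which the arm holds its last target. There are 200 camera calls.

### The job

Put the two metal sugar shakers away in the sloping spring clips on the pastry counter: the thick one in the wide clip, the slim one in the narrow clip, each with its pierced head up the slope. Each clip has been set higher or lower on its stand, by up to a couple of centimetres: push until you feel the shaker snap home, do not press on hard after that (ramming a clip against its bottom stop breaks it), and let go; leave the mug, the napkin box and the jam jar where they are.

Things in the scene. Friction and masses are not known exactly. Their poses are not given: they have to be found in the camera images.
- wide_shaker_mid (a point): Thick sugar shaker of bare steel, lying level on a rest. Point: middle of the barrel, on its axis, 37 mm above the counter at the start. x axis: along the barrel to the domed pierced head (at the start it points away from the robot, within 0.4 rad); y, z across. Barrel diameter 50 mm, length 120 (60 either side of the point); then a head 42 mm thick, 32 long.
- wide_shaker: The thick shaker as a body; same point and axes as its point. About 0.28 kg, varying by a third. Its wire rest is 60 mm wide: a 4 mm base plate with two 8 mm rods under the barrel, tops 16 mm above the counter, nothing beside the barrel.
- slim_shaker_mid (a point): Slim sugar shaker of bare steel, lying level on a rest. Point: middle of the barrel, on its axis, 31 mm above the counter at the start. x axis: along the barrel to the domed pierced head (at the start it points away from the robot, within 0.4 rad); y, z across. Barrel diameter 36 mm, length 120 (60 either side of the point); then a head 28 mm thick, 32 long.
- slim_shaker: The slim shaker as a body; same point and axes as its point. About 0.2 kg, varying by a third. Its wire rest is 52 mm wide: a 4 mm base plate with two 8 mm rods under the barrel, tops 16 mm above the counter, nothing beside the barrel.
- wide_clip_seat (a point): Middle of the thick shaker's axis when home in the wide clip, at the clip's mean height setting, 122 mm above the counter. z axis: the way the clip faces, up and towards the robot, 30 deg from vertical; push in along -z. x: up the slope, to the shaker's head; y: level across. Two pairs of sprung jaws at x = -51..-33 and 33..51 mm, free for fingers between; rollers at z = 16, lips to 28, plate at -38 mm.
- wide_clip: Wide clip's stand, foot 140 x 90 mm, origin under its centre, below the seat point. The clip is set up to 25 mm nearer or farther along z than the seat point says: feel for it. Jaws first touch a shaker 32 mm short of home; passing takes 13 to 23 N. The clip is sprung: sinks from 5 N on, 0.3 mm per N, at most 6 mm; so push on, past home if need be, till the force drops: snapped. Over 25 N breaks it.
- narrow_clip_seat (a point): Middle of the slim shaker's axis when home in the narrow clip, at the clip's mean height setting, 122 mm above the counter. z axis: the way the clip faces, up and towards the robot, 30 deg from vertical; push in along -z. x: up the slope, to the shaker's head; y: level across. Two pairs of sprung jaws at x = -51..-33 and 33..51 mm, free for fingers between; rollers at z = 12, lips to 24, plate at -38 mm.
- narrow_clip: Narrow clip's stand, foot 140 x 76 mm, origin under its centre, below the seat point. The clip is set up to 25 mm nearer or farther along z than the seat point says: feel for it. Jaws first touch a shaker 25 mm short of home; passing takes 13 to 23 N. The clip is sprung: sinks from 5 N on, 0.25 mm per N, at most 6 mm; so push on, past home if need be, till the force drops: snapped. Over 25 N breaks it.
- cup: White mug, 72 mm across, 70 mm high, beyond the work; leave alone. Origin under its centre.
- napkin_box: Dark steel napkin box 75 x 90 x 70 mm high, beyond the work; leave alone. Origin under its centre.
- jam_jar: Jam jar, 70 mm across, 90 mm high, beyond the work; leave alone. Origin under its centre.
There are look-alikes about, which are no part of the job. Leave any orange look-alike of the wide_shaker alone.

How it is judged (in metres and radians):
At the end, for the whole second after the job is handed in: Each shaker rests released in its own clip, snapped home: middle within 6 mm of the seat point across, 31 mm in the push direction (clip height varies 25 mm) and 18 mm along the slope, axis within 0.12 rad, head up the slope, gripped by the jaws (over 15 N in all), at rest, not touched (x of wide_shaker_mid in the frame of wide_clip_seat between -0.018 and 0.018 m and y of wide_shaker_mid in the frame of wide_clip_seat between -0.006 and 0.006 m and z of wide_shaker_mid in the frame of wide_clip_seat between -0.031 and 0.031 m and angle between the x axis of wide_shaker_mid and the x axis of wide_clip_seat, either way round below 0.12 rad and angle between each of wide_shaker_mid, slim_shaker_mid's own x axis and vertical below 1.2 rad and contact force between the fingers and wide_shaker below 0.2 N and contact force between wide_shaker and wide_clip above 15 N and linear speed of each of wide_shaker, slim_shaker below 0.02 m/s and x of slim_shaker_mid in the frame of narrow_clip_seat between -0.018 and 0.018 m and y of slim_shaker_mid in the frame of narrow_clip_seat between -0.006 and 0.006 m and z of slim_shaker_mid in the frame of narrow_clip_seat between -0.031 and 0.031 m and angle between the x axis of slim_shaker_mid and the x axis of narrow_clip_seat, either way round below 0.12 rad and contact force between the fingers and slim_shaker below 0.2 N and contact force between slim_shaker and narrow_clip above 15 N).
It fails at once if the thick shaker is rammed into its clip: contacts sum to over 70 N (about 35 N of it is the jaws' own squeeze) (contact force between wide_shaker and wide_clip above 70 N).
It fails at once if the slim shaker is rammed into its clip: contacts sum to over 70 N (about 35 N of it is the jaws' own squeeze) (contact force between slim_shaker and narrow_clip above 70 N).
It fails at once if the mug is moved by more than 30 mm (distance of cup from where it was at the start of the episode above 0.03 m).
It fails at once if the napkin box is moved by more than 30 mm (distance of napkin_box from where it was at the start of the episode above 0.03 m).
It fails at once if the jam jar is moved by more than 30 mm (distance of jam_jar from where it was at the start of the episode above 0.03 m).
It also fails if it takes over 72 s, if anything falls off the work surface, if the arm or the gripper's body presses on something with over 40 N, if the wrist force passes 120 N, or if a joint passes its speed limit or range.

## Working session

There is one attempt and no reset: what is moved stays moved. The work goes in short steps, Python scripts to look and compute and a tool call to move; the robot and the scene stay as the last step left them, time stands still between calls to the robot, and variables do not carry over. Pictures are saved under pics/ and viewed, at most 10 in all, crops included, and the job is handed in when it is done.

Besides the shell and the picture viewer there is one more tool, called by a JSON object that holds its "api" and its "payload", one argument or row to a line. servo_tool: Moves the arm, as the interface text tells. Its arguments: {"type":"object","properties":{"deltas":{"type":"array"},"squeeze":{"type":"number"}},"required":["deltas"]}

```bash
ls; mkdir -p pics; python3 - <<'E'
from rig import telemetry, optics, ctrl
import cv2, numpy as np
for n in ("scene","top"):
    im=optics.capture(n); cv2.imwrite(f"pics/{n}0.png",im)
    m=optics.camera_model(n); print(n,{k:np.round(v,4).tolist() for k,v in m.items()})
print({k:np.round(v,4).tolist() for k,v in optics.camera_model("wrist").items()})
print(telemetry.sense())
E
```

```text
pics
scene {'vfov': 56.0475, 'cx': 322.2634, 'cy': 197.8087, 'dist': [-0.0452, 0.0, 0.0, 0.0, 0.0], 'R': [[0.8309, 0.5564, 0.0051], [0.2949, -0.4327, -0.8519], [-0.4718, 0.7094, -0.5236]], 't': [-478.8067, -80.9388, 1198.179]}
top {'vfov': 48.5904, 'cx': 319.2049, 'cy': 206.4544, 'dist': [-0.0353, 0.0, 0.0, 0.0, 0.0], 'R': [[0.0275, -0.9993, 0.027], [-0.9969, -0.0294, -0.0728], [0.0735, -0.0249, -0.997]], 't': [-34.3528, 578.2098, 1190.9117]}
{'vfov': 67.2316, 'cx': 316.4904, 'cy': 196.7103, 'dist': [-0.006, 0.0, 0.0, 0.0, 0.0], 'mount': [[0.0, -0.9479, -0.3187, 80.8135], [1.0, 0.0001, -0.0003, -1.2786], [0.0003, -0.3187, 0.9479, -175.4356], [0.0, 0.0, 0.0, 1.0]]}
{'time_s': 0.1, 'joints': array([-1.47540503e+00,  3.13398787e-01,  1.49831484e+00, -6.99686089e-06,
        1.33100971e+00, -2.23423587e-01]), 'dq': array([ 0.00033669, -0.00127274, -0.0030777 ,  0.0005192 ,  0.00084975,
        0.00030653]), 'tau': array([ 3.97136318e-03, -4.12894714e+01, -2.60140765e+01, -3.29221996e-05,
        3.05175097e-03, -2.43072361e-05]), 'eef_pos': array([ 164.50697205, -498.29585113,  198.00731797]), 'ee_rot': array([-5.64401096e-04,  9.87321225e-01,  1.58733986e-01,  3.27753795e-05]), 'force': array([-0.44966024,  0.47344545,  0.82396781]), 'wrist_torque': array([ 0.02667202, -0.02241708,  0.02026212]), 'grip_force': 0.0, 'grip_width': 1.0013738523256395}
```

View pics/scene0.png

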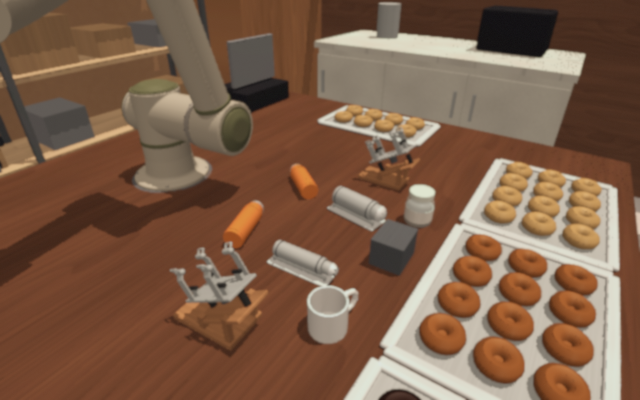

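View pics/top0.png

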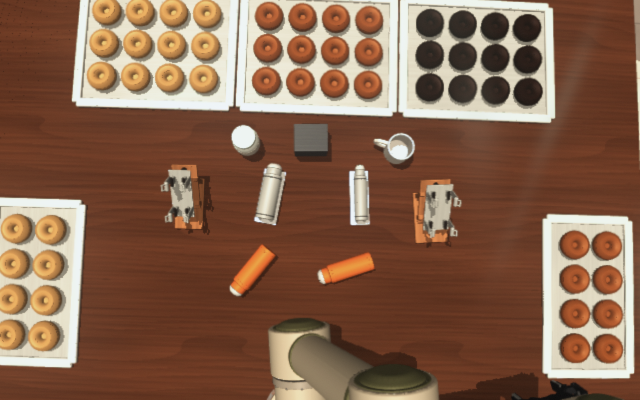

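The scene view shows two bare steel shakers on rests (360,205 and 303,262), two clip stands (390,165 and 220,300) and orange decoys. In the top view the thick shaker is at (270,193), the slim one at (361,195), and the clips are at (185,197) and (436,212). Next I measure these with masks and a zoom.

```bash
cat > h.py <<'E'
import cv2, numpy as np
from rig import telemetry, optics, ctrl
from scipy.spatial.transform import Rotation as Ro
def K(m,h=400):
    f=h/2/np.tan(np.radians(m["vfov"]/2)); return np.array([[f,0,m["cx"]],[0,f,m["cy"]],[0,0,1]])
def rays(name,px,pose=None):
    m=optics.camera_model(name); p=cv2.undistortPoints(np.float64(px).reshape(-1,1,2),K(m),np.float64(m["dist"])).reshape(-1,2)
    d=np.c_[p,np.ones(len(p))]
    if name=="wrist":
        M=np.array(m["mount"]); R,t=pose; return R@M[:3,3]+t, d@(R@M[:3,:3]).T
    R=np.array(m["R"]); return -R.T@np.array(m["t"]), d@R
def plane(name,px,z,pose=None):
    o,d=rays(name,px,pose); return o+d*((z-o[2])/d[:,2])[:,None]
def proj(name,X,pose=None):
    m=optics.camera_model(name); X=np.float64(X).reshape(-1,3)
    if name=="wrist":
        M=np.array(m["mount"]);R,t=pose; Rc=(R@M[:3,:3]).T; tc=-Rc@(R@M[:3,3]+t)
    else: Rc=np.array(m["R"]);tc=np.array(m["t"]).reshape(3)
    return cv2.projectPoints(X,cv2.Rodrigues(Rc)[0],tc.reshape(3,1),K(m),np.float64(m["dist"]))[0].reshape(-1,2)
def pose():
    s=telemetry.sense(); q=s["ee_rot"]; return Ro.from_quat(np.r_[q[1:],q[0]]).as_matrix(), np.array(s["eef_pos"])
E
python3 - <<'E'
from h import *
im=cv2.imread("pics/top0.png")
c=np.hstack([cv2.resize(im[150:260,a:a+80],None,fx=5,fy=5,interpolation=cv2.INTER_CUBIC) for a in (148,400)])
cv2.imwrite("pics/clips.png",c)
hsv=cv2.cvtColor(im,cv2.COLOR_BGR2HSV)
# steel/white: low saturation
m=((hsv[...,1]<60)&(hsv[...,2]>90)).astype(np.uint8)
n,l,st,ce=cv2.connectedComponentsWithStats(m)
for i in range(1,n):
    if st[i,4]>150 and 150<ce[i,0]<480 and 120<ce[i,1]<260:
        pts=np.argwhere(l==i)[:,::-1].astype(np.float32); r=cv2.minAreaRect(pts)
        print(st[i],ce[i].round(1),np.round(r[1],1),round(r[2],1), plane("top",[ce[i]],20)[0].round())
# orange wood feet
m=((hsv[...,0]<16)&(hsv[...,1]>120)&(hsv[...,2]>130)).astype(np.uint8)
n,l,st,ce=cv2.connectedComponentsWithStats(m)
for i in range(1,n):
    if st[i,4]>60 and 150<ce[i,0]<480 and 150<ce[i,1]<260: print("O",st[i],ce[i].round(1),plane("top",[ce[i]],10)[0].round())
E
```

```text
[231 125  28  29 615] [244.4 139. ] [29.  25.5] 45.0 [760. 194.  20.]
[294 124  34  27 896] [310.4 137. ] [26. 33.] 90.0 [771.  12.  20.]
[374 133  41  31 791] [397.2 147.2] [29.  38.5] 75.4 [ 751. -230.   20.]
[ 254  164   32   62 1242] [270.  194.5] [22.2 60.6] 11.3 [608. 118.  20.]
[ 349  165   21   61 1090] [358.7 196.2] [59.9 19.3] 88.6 [ 611. -126.   20.]
[168 170  25  53 808] [181.2 192.6] [53.7 20.9] 84.0 [606. 360.  20.]
[ 423  184   38   53 1178] [438.6 208. ] [34.9 53.7] 5.2 [ 585. -348.   20.]
O [171 164  27  16 177] [186.5 169. ] [673. 352.  10.]
O [413 179  38  64 870] [425.5 213.5] [ 569. -315.   10.]
O [175 216  12  13 117] [179.6 222.5] [524. 363.  10.]
O [190 220  13   9  89] [195.8 224.3] [521. 319.  10.]
```

View pics/clips.png

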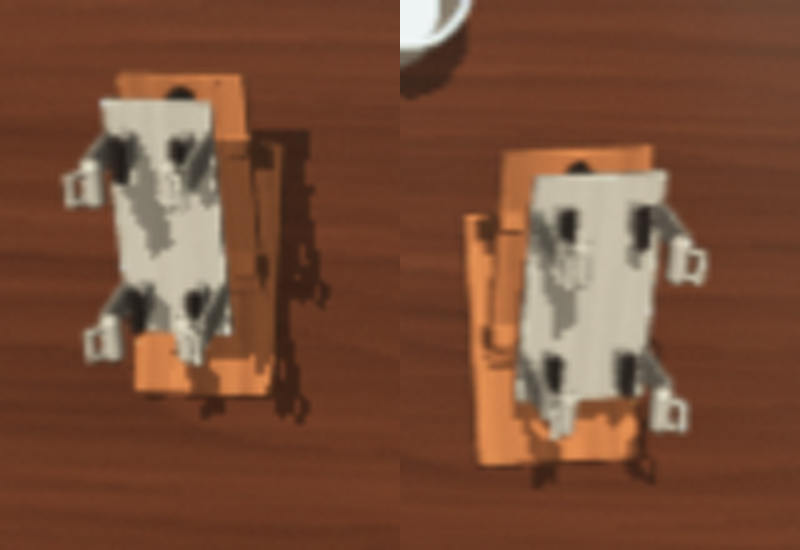

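Zoom: the left stand's foot is clearly narrower (about 27 px against 33), so the left clip (y≈+355) is narrow and the right clip (y≈-340) is wide. I'm moving to look at the wide clip from above.

{"api": "servo_tool", "payload": {
  "deltas": [
    [[0,0,-0.135],[0,0,0.0674],1],
    [[0,0,-0.135],[0,0,0.0674],1],
    [[0,0,-0.135],[0,0,0.0674],1],
    [[0.157,-0.07,0],[0,0,0],1],
    [[0.157,-0.07,0],[0,0,0],1],
    [[0.157,-0.07,0],[0,0,0],1],
    [[0.157,-0.07,0],[0,0,0],1],
    [[0.157,-0.07,0],[0,0,0],1]
  ],
  "squeeze": 100
}}

```text
time_s: 0.9
eef_pos: [322.6, -427.5, 279.3]
ee_rot: [-0.0, 1.0, 0.001, -0.0]
force: [-0.2, -0.4, -0.4]
grip_width: 0.999
grip_force: 0.0
```

{"api": "servo_tool", "payload": {
  "deltas": [
    [[0.157,-0.07,0],[0,0,0],1],
    [[0.157,-0.07,0],[0,0,0],1],
    [[0.157,-0.07,0],[0,0,0],1],
    [[0.157,-0.07,0],[0,0,0],1],
    [[0.157,-0.07,0],[0,0,0],1],
    [[0.157,-0.07,0],[0,0,0],1],
    [[0.157,-0.07,0],[0,0,0],1],
    [[0,0,0],[0,0,0],1]
  ]
}}

```text
time_s: 1.7
eef_pos: [543.7, -327.8, 278.2]
ee_rot: [-0.001, 1.0, 0.003, -0.0]
force: [-1.2, -0.1, 0.7]
grip_width: 0.999
grip_force: 0.0
```

```bash
python3 - <<'E'
from h import *
R,t=pose(); im=optics.capture("wrist"); cv2.imwrite("pics/wA.png",im); np.savez("wA.npz",R=R,t=t); print(R.round(3),t.round(1))
E
```

```text
[[ 1.     0.005 -0.001]
 [ 0.005 -1.     0.002]
 [-0.001 -0.002 -1.   ]] [ 543.7 -327.8  278.2]
```

View pics/wA.png

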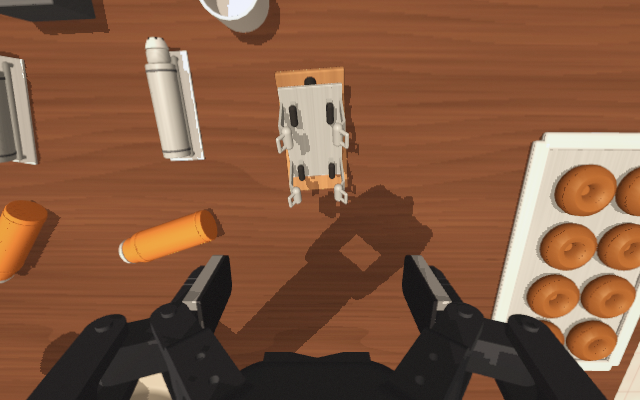

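The wrist view shows the wide clip at (312,135), with jaw tips near (285,137), (341,135), (294,198) and (342,194). The slim shaker runs from (155,45) to (183,158). I'm zooming in to pick points.

```bash
python3 - <<'E'
from h import *
im=cv2.imread("pics/wA.png")
c=np.hstack([cv2.resize(im[55:215,a:a+w],None,fx=3.7,fy=3.7,interpolation=cv2.INTER_CUBIC) for a,w in ((260,105),(130,90))])
cv2.imwrite("pics/wAc.png",c); print(c.shape)
E
```

```text
(592, 721, 3)
```

View pics/wAc.png

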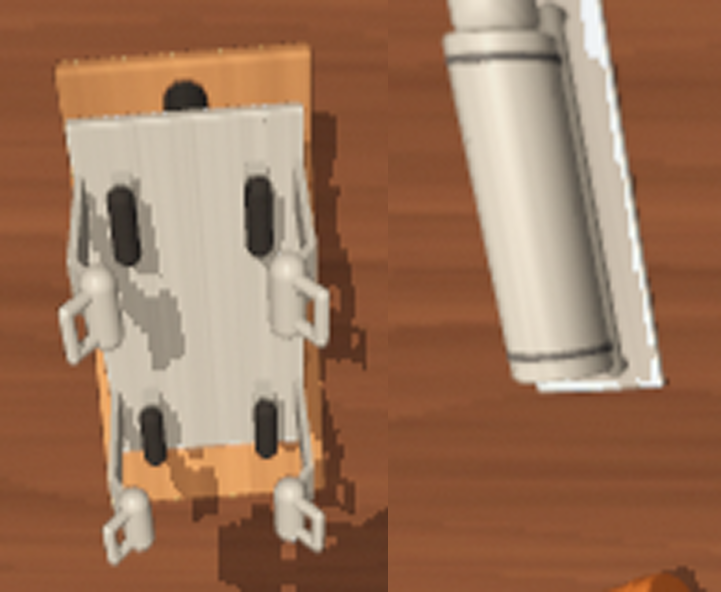

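```bash
cat >> h.py <<'E'
from scipy.optimize import least_squares
def axes(psi):
    d=np.array([np.cos(psi),np.sin(psi),0]);u=np.array([0,0,1.]);c,s=np.cos(np.pi/6),.5
    X=c*d+s*u; Z=-s*d+c*u; return np.c_[X,np.cross(Z,X),Z]
def model(p,obs):
    """p=x,y,psi,s; obs: (view,pose,px,kind,a,b): kind clip -> local (a,0,b+s); foot -> a along d, height b"""
    A=axes(p[2]); d=np.array([np.cos(p[2]),np.sin(p[2]),0]); seat=np.array([p[0],p[1],122.])
    out=[]
    for v,po,px,k,a,b,w in obs:
        X=seat+A@[a,0,b+p[3]] if k=="c" else np.array([p[0],p[1],b])+a*d
        out.append((proj(v,X,po)[0]-px)*w)
    return np.array(out)
def solve(obs,x0):
    r=least_squares(lambda p:model(p,obs).ravel(),x0,x_scale=[10,10,.1,10],loss="soft_l1"); return r.x,model(r.x,obs)
E
python3 - <<'E'
from h import *
f=np.load("wA.npz"); po=(f["R"],f["t"])
w=lambda u,v:np.array([260+u/3.7,55+v/3.7]); tp=lambda u,v:np.array([400+(u-400)/5,150+v/5]); tl=lambda u,v:np.array([148+u/5,150+v/5])
obs=[("wrist",po,w(194.5,302),"c",42,16,1),("wrist",po,w(213.5,516),"c",-42,16,1),("wrist",po,w(191.5,220),"c",42,-38,1),("wrist",po,w(208.5,431.5),"c",-42,-38,1),
("wrist",po,w(183.5,55),"f",70,12,1),("top",None,tp(604.5,226.5),"c",42,-38,2),("top",None,tp(590.5,371),"c",-42,-38,2),("top",None,tp(577.5,149.5),"f",70,12,2),("top",None,tp(559,461.5),"f",-70,12,2)]
x,r=solve(obs,[585,-340,0,0]); print("wide",x.round(3)); print(r.round(1).tolist())
x,r=solve(obs[:5],[585,-340,0,0]); print("wide wrist only",x.round(3))
obs=[("top",None,tl(151,155),"c",42,-38,1),("top",None,tl(166,305),"c",-42,-38,1),("top",None,tl(180.5,74),"f",70,12,1),("top",None,tl(201.5,392.5),"f",-70,12,1)]
x,r=solve(obs,[600,350,0,0]); print("narrow",x.round(3)); print(r.round(1).tolist())
s=lambda u,v:np.array([130+(u-388)/3.7,55+v/3.7])
h,t=plane("wrist",[s(502,45),s(563,366)],31,po); print("slim",h,t,(h+t)/2,np.linalg.norm(h-t),np.arctan2(*(h-t)[1::-1]))
E
```

```text
wide [ 5.67234e+02 -3.24326e+02  7.80000e-02  2.50380e+01]
[[0.2, 6.5], [0.5, 8.2], [-0.4, -4.4], [0.2, -2.3], [1.8, 15.8], [0.3, -1.5], [0.1, -0.5], [-16.0, 18.5], [-1.8, -5.9]]
wide wrist only [ 5.86764e+02 -3.23334e+02  7.40000e-02  4.83550e+01]
narrow [5.79121e+02 3.42194e+02 7.00000e-02 1.76840e+01]
[[-2.6, -0.4], [-0.3, -0.3], [3.5, 12.7], [0.4, -0.2]]
slim [ 658.26542684 -123.61781962   31.        ] [ 544.76419754 -129.0480252    31.        ] [ 601.51481219 -126.33292241   31.        ] 113.63105291493399 0.047806250112294925
```

```bash
python3 - <<'E'
from h import *
f=np.load("wA.npz"); po=(f["R"],f["t"])
w=lambda u,v:np.array([260+u/3.7,55+v/3.7]); tp=lambda u,v:np.array([400+(u-400)/5,150+v/5]); tl=lambda u,v:np.array([148+u/5,150+v/5])
obs=[("wrist",po,w(194.5,302),"c",42,16,1),("wrist",po,w(213.5,516),"c",-42,16,1),("wrist",po,w(191.5,220),"c",42,-38,1),("wrist",po,w(208.5,431.5),"c",-42,-38,1),
("top",None,tp(604.5,226.5),"c",42,-38,2),("top",None,tp(590.5,371),"c",-42,-38,2),("top",None,tp(559,461.5),"f",-70,12,1),("wrist",po,w(215,498),"f",-70,12,1)]
for o in (obs[:4],obs[:6],obs,obs[2:7],obs[:2]+obs[4:]):
    x,r=solve(o,[585,-340,0,0]); print("wide",x.round(3),r.round(1).tolist())
obs=[("top",None,tl(151,155),"c",42,-38,1),("top",None,tl(166,305),"c",-42,-38,1),("top",None,tl(201.5,392.5),"f",-70,12,1)]
x,r=solve(obs,[600,350,0,0]); print("narrow",x.round(3)); print(r.round(1).tolist())
E
```

```text
wide [ 5.32372e+02 -3.25987e+02  7.90000e-02 -3.14400e+01] [[0.3, 6.0], [-0.0, 0.2], [-0.2, -0.5], [-0.1, -5.7]]
wide [ 5.63803e+02 -3.24625e+02  7.10000e-02  1.96990e+01] [[0.5, 6.6], [0.3, 7.4], [0.1, -3.9], [0.1, -2.5], [-0.5, -0.6], [-1.0, 0.2]]
wide [ 5.58748e+02 -3.25103e+02  6.80000e-02  9.27400e+00] [[0.8, 5.0], [0.2, 4.7], [0.5, -4.4], [0.2, -4.2], [-2.4, 0.0], [-3.0, 0.4], [-0.9, 0.2], [0.5, -1.2]]
wide [ 5.62983e+02 -3.24757e+02  8.00000e-02  2.27170e+01] [[-0.1, -1.4], [0.5, -0.2], [-0.0, 1.1], [-0.1, 2.0], [-0.7, -1.4]]
wide [ 5.57606e+02 -3.27270e+02  3.30000e-02  1.59000e+00] [[3.8, 1.2], [0.5, 0.8], [-1.0, -1.6], [-3.5, -1.5], [-1.0, 0.6], [0.3, -0.4]]
narrow [578.854 338.685   0.     19.379]
[[-0.1, -0.0], [0.2, 0.1], [-0.1, -0.1]]
```

```bash
python3 - <<'E'
from h import *
f=np.load("wA.npz"); po=(f["R"],f["t"])
w=lambda u,v:np.array([260+u/3.7,55+v/3.7]); tp=lambda u,v:np.array([400+(u-400)/5,150+v/5]); tl=lambda u,v:np.array([148+u/5,150+v/5])
for z in (6,12,18):
    print(z,"wide front top",plane("top",[tp(478,465),tp(640,458)],z).round(1).tolist(),"wrist",plane("wrist",[w(110,505),w(322,490)],z,po).round(1).tolist())
    print("  narrow front top",plane("top",[tl(135,390),tl(268,395)],z).round(1).tolist())
# triangulate slot mids
def tri(a,b):
    (o1,d1),(o2,d2)=a,b; A=np.c_[d1[0],-d2[0]]; k=np.linalg.lstsq(A,o2-o1,rcond=None)[0]; p,q=o1+k[0]*d1[0],o2+k[1]*d2[0]; return (p+q)/2,np.linalg.norm(p-q)
for a,b in ((w(124,225),tp(568,225)),(w(259,215),tp(641,228)),(w(152,435),tp(554,372)),(w(265,428),tp(627,370)),(w(68,124),tp(535,172)),(w(302,105),tp(665,172))): print(tri(rays("wrist",[a],po),rays("top",[b])))
E
```

```text
6 wide front top [[486.3, -288.7, 6.0], [492.5, -379.8, 6.0]] wrist [[481.8, -284.9, 6.0], [489.0, -374.0, 6.0]]
  narrow front top [[509.0, 376.4, 6.0], [508.4, 303.3, 6.0]]
12 wide front top [[486.3, -287.2, 12.0], [492.5, -377.9, 12.0]] wrist [[483.7, -285.4, 12.0], [490.8, -373.4, 12.0]]
  narrow front top [[509.0, 374.6, 12.0], [508.3, 301.9, 12.0]]
18 wide front top [[486.3, -285.7, 18.0], [492.5, -376.0, 18.0]] wrist [[485.7, -286.0, 18.0], [492.6, -372.8, 18.0]]
  narrow front top [[508.9, 372.9, 18.0], [508.3, 300.5, 18.0]]
(array([ 606.0939472 , -301.92973522,  135.02984726]), np.float64(3.8922801294563025))
(array([ 607.46353677, -339.9916276 ,  130.43023602]), np.float64(1.1814538188078507))
(array([ 534.90080529, -307.00155229,   93.36216059]), np.float64(1.9111266508687603))
(array([ 537.34000072, -344.72446967,   94.34566485]), np.float64(0.9848678066367517))
(array([ 632.89861561, -286.65339617,  127.76193881]), np.float64(4.417997565601033))
(array([ 636.13684378, -351.10791591,  133.00822121]), np.float64(0.6852599847740172))
```

Foot widths of 91 and 73 mm confirm that the right clip is wide. The slim shaker's middle is near (601.5,-126.3) with yaw 0.048. I'm moving to fetch it.

{"api": "servo_tool", "payload": {
  "deltas": [
    [[0.059,-0.2012,0],[0,0,0],1],
    [[0.059,-0.2012,0],[0,0,0],1],
    [[0.059,-0.2012,0],[0,0,0],1],
    [[0.059,-0.2012,0],[0,0,0],1],
    [[0.059,-0.2012,0],[0,0,0],1],
    [[0,0,0.2],[0,0,-0.0274],1],
    [[0,0,0.2],[0,0,0],1],
    [[0,0,0.2],[0,0,0],1]
  ]
}}

```text
time_s: 2.55
eef_pos: [599.1, -129.2, 158.2]
ee_rot: [0.0, 1.0, 0.022, 0.0]
force: [0.2, -0.1, 0.2]
grip_width: 1.001
grip_force: 0.0
```

{"api": "servo_tool", "payload": {
  "deltas": [
    [[0,0,0],[0,0,0],1],
    [[0,0,0],[0,0,0],1]
  ]
}}

```text
time_s: 2.75
eef_pos: [599.9, -129.6, 160.8]
ee_rot: [0.0, 1.0, 0.022, 0.0]
force: [-0.3, -1.2, 0.8]
grip_width: 0.999
grip_force: 0.0
```

```bash
python3 - <<'E'
from h import *
R,t=pose(); im=optics.capture("wrist"); cv2.imwrite("pics/wB.png",im); np.savez("wB.npz",R=R,t=t); print(R.round(3),t.round(1))
E
```

```text
[[ 0.999  0.043  0.001]
 [ 0.043 -0.999 -0.   ]
 [ 0.001  0.    -1.   ]] [ 599.9 -129.6  160.8]
```

View pics/wB.png

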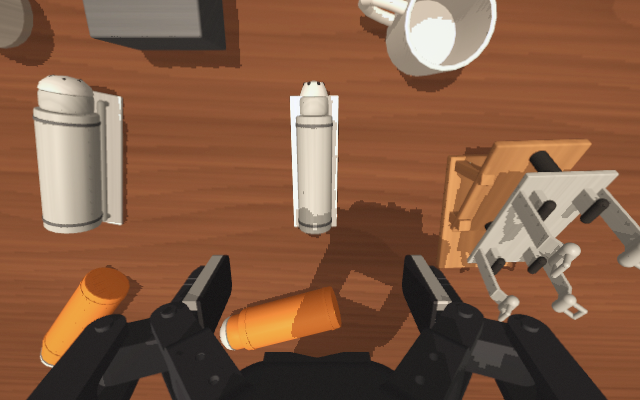

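Wrist view: the slim barrel is centred at u≈314 from v 114 to 234. The thick shaker runs from (68,115) to (73,232), and the fingers straddle correctly.

```bash
python3 - <<'E'
from h import *
f=np.load("wB.npz"); po=(f["R"],f["t"])
for n,pts,z in (("slim",[(314,114),(314.3,234)],49),("slimaxis",[(314,125),(314.3,222)],31),("thick",[(68.5,109),(73,233)],62),("thickaxis",[(68.5,118),(73,220)],37)):
    h,t=plane("wrist",pts,z,po); print(n,h.round(1),t.round(1),((h+t)/2).round(1),np.linalg.norm(h-t).round(1),np.arctan2(*(h-t)[1::-1]).round(3))
E
```

```text
slim [ 664.1 -123.6   49. ] [ 542.4 -128.8   49. ] [ 603.3 -126.2   49. ] 121.8 0.043
slimaxis [ 652.6 -123.9   31. ] [ 548.3 -128.5   31. ] [ 600.4 -126.2   31. ] 104.4 0.044
thick [660.   92.3  62. ] [539.  114.1  62. ] [599.5 103.2  62. ] 122.9 -0.178
thickaxis [649.7 114.   37. ] [541.8 132.5  37. ] [595.7 123.3  37. ] 109.5 -0.17
```

{"api": "servo_tool", "payload": {
  "deltas": [
    [[0.0155,-0.0165,0.2],[0,0,0],1],
    [[0,0,0.2],[0,0,0],1],
    [[0,0,0.15],[0,0,0],1],
    [[0,0,0.1],[0,0,0],1],
    [[0,0,0.089],[0,0,0],1],
    [[0,0,0],[0,0,0],1],
    [[0,0,0],[0,0,0],0],
    [[0,0,0],[0,0,0],0]
  ],
  "squeeze": 100
}}

```text
time_s: 3.6
eef_pos: [604.0, -126.0, 13.9]
ee_rot: [0.001, 1.0, 0.022, 0.002]
force: [-0.1, -0.3, -0.3]
grip_width: 0.691
grip_force: 0.0
```

{"api": "servo_tool", "payload": {
  "deltas": [
    [[0,0,0],[0,0,0],0],
    [[0,0,0],[0,0,0],0],
    [[0,0,0],[0,0,0],0],
    [[0,0,0],[0,0,0],0],
    [[0,0,0],[0,0,0],0]
  ]
}}

```text
time_s: 4.1
eef_pos: [605.7, -127.0, 16.1]
ee_rot: [0.002, 1.0, 0.022, 0.004]
force: [-1.7, -1.7, 23.2]
grip_width: -0.003
grip_force: 11.5
```

```bash
python3 - <<'E'
from h import *
print(telemetry.sense())
a=optics.capture("wrist"); b=optics.capture("scene")
cv2.imwrite("pics/m1.png",np.hstack([cv2.resize(a,(400,250)),cv2.resize(b[180:330,200:440],(400,250))]))
E
```

```text
{'time_s': 4.1, 'joints': array([-3.95412432e-01,  6.96341149e-01,  1.40205186e+00, -6.28509619e-04,
        1.03430457e+00,  1.13144594e+00]), 'dq': array([ 7.58458307e-04, -1.63531357e-03, -6.00742007e-05, -1.84681769e-04,
       -1.12669619e-03, -1.38907169e-05]), 'tau': array([ 1.01031572e+00, -4.02779996e+01, -1.53521436e+01,  4.14682422e-01,
       -2.20112256e-01, -3.01910935e-03]), 'eef_pos': array([ 605.72374094, -126.97101835,   16.1115256 ]), 'ee_rot': array([0.00205045, 0.99974525, 0.02212637, 0.00395594]), 'force': array([-1.74771352, -1.7139507 , 23.16326842]), 'wrist_torque': array([-0.28304858,  0.23577094,  0.05038592]), 'grip_force': 11.536602973937988, 'grip_width': -0.003003832635692415}
```

View pics/m1.png

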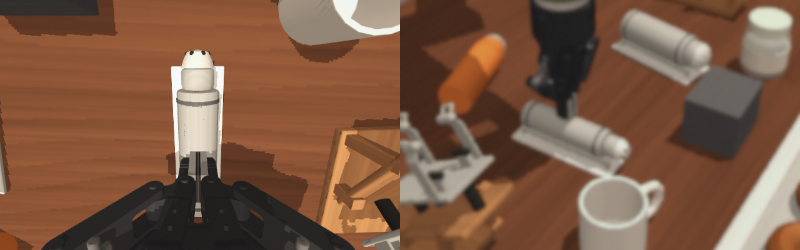

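The composite shows the fingers shut but apparently above the barrel rather than around it (finger end at scene px ≈(300,250)). I'm checking the geometry.

```bash
python3 - <<'E'
from h import *
for z in (16,35,49,62): print(z,proj("scene",[[605.7,-127,z]]).round(1), proj("scene",[[543,-129,z],[663,-123.5,z]]).round(1).tolist(), proj("wrist",[[605.7,-127,z]],pose()).round(1)*.625)
im=cv2.imread("pics/m1.png")
b=optics.capture("scene"); cv2.imwrite("pics/m2.png",np.hstack([cv2.resize(b[200:300,230:360],None,fx=4,fy=4,interpolation=cv2.INTER_CUBIC),cv2.resize(optics.capture("wrist")[120:370,250:380][::1],(208,400))]))
E
```

```text
16 [[301.  261.9]] [[278.0, 251.9], [323.9, 271.2]] [[198.75  142.875]]
35 [[300.8 255.2]] [[277.5, 245.3], [324.0, 264.4]] [[198.9375 151.3125]]
49 [[300.6 250.1]] [[277.1, 240.3], [324.0, 259.2]] [[199.0625 158.75  ]]
62 [[300.5 245.3]] [[276.8, 235.5], [324.1, 254.3]] [[199.25  166.875]]
```

View pics/m2.png

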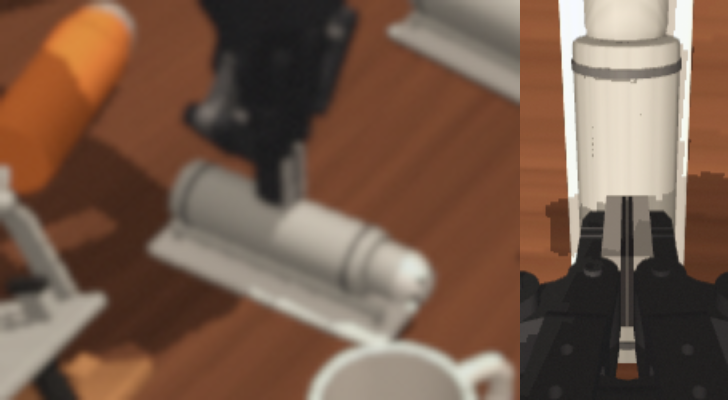

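The shut fingertips are resting on top of the barrel (z≈49) while TCP reads 16. So the real fingertips stand about 33 mm behind the reported TCP, and about 46 mm when open. The open-pad scale in the wrist view agrees (depth ≈145 mm). I'll back off, open, and go correspondingly lower, watching the force.

{"api": "servo_tool", "payload": {
  "deltas": [
    [[-0.01,0,-0.15],[0,0,0],0],
    [[0,0,0],[0,0,0],1],
    [[0,0,0],[0,0,0],1],
    [[0,0,0],[0,0,0],1],
    [[0,0,0],[0,0,0],1],
    [[0,0,0],[0,0,0],1],
    [[0,0,0.08],[0,0,0],1],
    [[0,0,0.08],[0,0,0],1]
  ]
}}

```text
time_s: 5.1
eef_pos: [601.0, -125.5, 9.2]
ee_rot: [0.0, 1.0, 0.022, 0.0]
force: [-0.3, -0.1, -0.1]
grip_width: 0.998
grip_force: 0.0
```

{"api": "servo_tool", "payload": {
  "deltas": [
    [[0,0,0.05],[0,0,0],1],
    [[0,0,0.05],[0,0,0],1],
    [[0,0,0.04],[0,0,0],1],
    [[0,0,0],[0,0,0],1]
  ]
}}

```text
time_s: 5.5
eef_pos: [600.3, -125.3, -19.4]
ee_rot: [-0.0, 1.0, 0.022, -0.001]
force: [-0.4, 0.1, -0.5]
grip_width: 1.003
grip_force: 0.0
```

{"api": "servo_tool", "payload": {
  "deltas": [
    [[0.01,0,0.03],[0,0,0],1],
    [[0,0,0],[0,0,0],1],
    [[0,0,0],[0,0,0],0],
    [[0,0,0],[0,0,0],0],
    [[0,0,0],[0,0,0],0],
    [[0,0,0],[0,0,0],0],
    [[0,0,0],[0,0,0],0]
  ],
  "squeeze": 100
}}

```text
time_s: 6.2
eef_pos: [603.6, -126.9, -23.2]
ee_rot: [0.001, 1.0, 0.022, 0.001]
force: [-0.8, -6.3, 4.6]
grip_width: 0.4
grip_force: 99.1
```

Slim shaker gripped (width 34 mm, 99 N). I'm lifting it and going to look at the narrow clip from one side.

{"api": "servo_tool", "payload": {
  "deltas": [
    [[0,0,-0.1],[0,0,0],0],
    [[0,0,-0.15],[0,0,0],0],
    [[0,0,-0.15],[0,0,0],0],
    [[-0.012,-0.1412,-0.16],[0,0,0],0],
    [[-0.012,-0.1412,-0.16],[0,0,0],0],
    [[-0.012,-0.1412,-0.16],[0,0,0],0],
    [[-0.012,-0.1412,-0.16],[0,0,0],0],
    [[-0.012,-0.1412,-0.16],[0,0,0],0]
  ]
}}

```text
time_s: 7.0
eef_pos: [584.0, 16.3, 217.0]
ee_rot: [-0.0, 1.0, 0.022, -0.0]
force: [1.5, -0.5, -1.3]
grip_width: 0.393
grip_force: 99.6
```

{"api": "servo_tool", "payload": {
  "deltas": [
    [[-0.012,-0.1412,-0.16],[0,0,0],0],
    [[-0.012,-0.1412,-0.14],[0,0,0],0],
    [[-0.012,-0.1412,0],[0,0,0],0],
    [[-0.012,-0.1412,0],[0,0,0],0],
    [[-0.012,-0.1412,0],[0,0,0],0],
    [[-0.012,-0.1412,0],[0,0,0],0],
    [[-0.012,-0.1412,0],[0,0,0],0],
    [[0,0,0],[0,0,0],0]
  ]
}}

```text
time_s: 7.8
eef_pos: [558.2, 214.7, 275.5]
ee_rot: [-0.0, 1.0, 0.024, -0.0]
force: [-0.5, -0.8, -0.9]
grip_width: 0.399
grip_force: 99.7
```

```bash
python3 - <<'E'
from h import *
print(telemetry.sense()["force"])
R,t=pose(); im=optics.capture("wrist"); cv2.imwrite("pics/wC.png",im); np.savez("wC.npz",R=R,t=t); print(R.round(3),t.round(1))
x=proj("wrist",[[579,340,122]],(R,t))[0]; print(x)
a,b=np.int32(x)-[60,65]; a=max(a,0); b=max(b,0)
c=cv2.resize(im[b:b+145,a:a+125],None,fx=4,fy=4,interpolation=cv2.INTER_CUBIC); print(a,b,c.shape)
cv2.imwrite("pics/wCc.png",np.hstack([c,cv2.resize(im,(296,185)).repeat(1,0) if 0 else np.vstack([cv2.resize(im,(290,181)),np.zeros((c.shape[0]-181,290,3),np.uint8)])]))
E
```

```text
[-0.47004744 -0.82417737 -0.87507549]
[[ 0.999  0.048 -0.001]
 [ 0.048 -0.999  0.001]
 [-0.001 -0.001 -1.   ]] [558.2 214.7 275.5]
[204.13243644 147.31192736]
144 82 (580, 500, 3)
```

View pics/wCc.png

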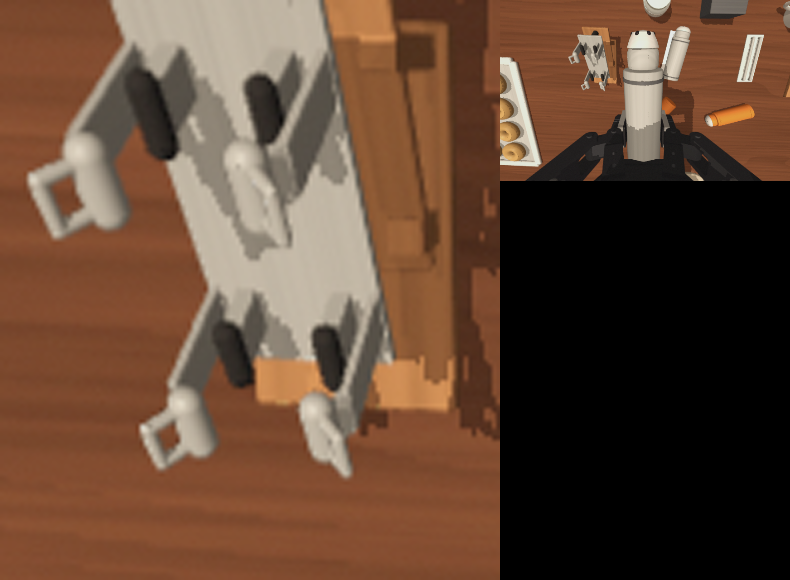

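The crop shows the narrow clip's four rollers at about (100,183), (255,190), (193,423) and (327,428), and black bump pads on the plate at mids (208,110) and (280,355). I'm solving both clips with the pad height left free.

```bash
cat > s.py <<'E'
from h import *
f=np.load("wA.npz"); pA=(f["R"],f["t"]); f=np.load("wC.npz"); pC=(f["R"],f["t"])
w=lambda u,v:np.array([260+u/3.7,55+v/3.7]); tp=lambda u,v:np.array([400+(u-400)/5,150+v/5]); tl=lambda u,v:np.array([148+u/5,150+v/5]); wc=lambda u,v:np.array([144+u/4,82+v/4])
def run(name,rol,bump,foot,x0,zr):
    def res(p):
        o=[(v,po,px,"c",a,zr,k) for v,po,px,a,k in rol]+[(v,po,px,"c",a,p[4],k) for v,po,px,a,k in bump]+[(v,po,px,"f",-70,12,k) for v,po,px,k in foot]
        return model(p[:4],o)
    r=least_squares(lambda p:res(p).ravel(),x0+[0,0,-32],x_scale=[10,10,.1,10,5],loss="soft_l1"); print(name,r.x.round(3),res(r.x).round(1).tolist())
W=("wrist",pA);C=("wrist",pC);T=("top",None)
for extra in (0,4): # roller centre / top surface
  run("wide",[(*W,w(194.5,302),42,1),(*W,w(213.5,516),-42,1)],[(*W,w(191.5,220),42,1),(*W,w(208.5,431.5),-42,1),(*T,tp(604.5,226.5),42,2),(*T,tp(590.5,371),-42,2)],[(*T,tp(559,461.5),2),(*W,w(215,498),1)],[560,-325],16+extra)
  run("narrow",[(*C,wc(177.5,186.5),42,1),(*C,wc(260,425.5),-42,1)],[(*C,wc(208,110),42,1),(*C,wc(280.5,355),-42,1),(*T,tl(151,155),42,2),(*T,tl(166,305),-42,2)],[(*T,tl(201.5,392.5),2)],[579,339],12+extra)
E
python3 s.py
```

```text
wide [ 5.59701e+02 -3.24977e+02  7.60000e-02  3.00700e+00 -2.28720e+01] [[0.4, 0.0], [0.3, -0.1], [0.2, -0.6], [0.5, -0.2], [-0.8, 2.2], [-1.0, 2.8], [-1.5, -0.4], [0.8, -1.7]]
narrow [ 5.79805e+02  3.38188e+02  2.00000e-03  1.20780e+01 -1.96170e+01] [[-0.1, -0.7], [-0.2, 0.5], [1.9, -0.4], [1.5, -0.9], [-2.2, 2.6], [-1.4, 3.3], [0.2, -0.8]]
wide [ 5.59701e+02 -3.24977e+02  7.60000e-02 -9.93000e-01 -1.88720e+01] [[0.4, 0.0], [0.3, -0.1], [0.2, -0.6], [0.5, -0.2], [-0.8, 2.2], [-1.0, 2.8], [-1.5, -0.4], [0.8, -1.7]]
narrow [ 5.79805e+02  3.38188e+02  2.00000e-03  8.07800e+00 -1.56170e+01] [[-0.1, -0.7], [-0.2, 0.5], [1.9, -0.4], [1.5, -0.9], [-2.2, 2.6], [-1.4, 3.3], [0.2, -0.8]]
```

Both clips fit well now: wide at (559.7,-325.0), yaw 0.076, and narrow at (579.8,338.2), yaw 0.002. I'm pitching the tool and moving above the narrow clip.

{"api": "servo_tool", "payload": {
  "deltas": [
    [[0,0,0],[0,0,0.0293],0],
    [[0,0,0],[0,0.0834,0],0],
    [[0,0,0],[0,0.0833,0],0],
    [[0,0,0],[0,0.0833,0],0],
    [[0,0,0],[0,0.0833,0],0],
    [[-0.0967,-0.206,0.08],[0,0,0],0],
    [[-0.0967,-0.206,0.08],[0,0,0],0],
    [[-0.0967,-0.206,0.08],[0,0,0],0]
  ]
}}

```text
time_s: 8.65
eef_pos: [532.8, 335.7, 204.7]
ee_rot: [0.001, 0.966, -0.002, 0.259]
force: [1.2, 0.8, -0.3]
grip_width: 0.395
grip_force: 100.0
```

{"api": "servo_tool", "payload": {
  "deltas": [
    [[0,0,0],[0,0,0],0],
    [[0,0,0],[0,0,0],0],
    [[0,0,0],[0,0,0],0]
  ]
}}

```text
time_s: 8.95
eef_pos: [533.8, 334.3, 205.9]
ee_rot: [0.0, 0.966, -0.002, 0.259]
force: [0.9, -0.3, -1.8]
grip_width: 0.398
grip_force: 100.1
```

```bash
cat >> h.py <<'E'
def where(seat,psi,b):
    A=axes(psi); R,t=pose(); s=telemetry.sense(); T=A.copy(); T[:,1:]*=-1
    mid=t-b*R[:,2]; l=A.T@(mid-np.array(seat)); want=np.r_[-l[0],l[1],0]
    print("shaker local",l.round(1),"move tool xy units",(want/200).round(4),"turn units",(Ro.from_matrix(R.T@T).as_rotvec()/(np.pi/2)).round(4),"force local",(A.T@s["force"]).round(2),"t",s["time_s"])
E
python3 -c "
from h import *
where((579.8,338.2,122),.002,54.2)"
```

```text
shaker local [  2.1  -3.6 149.9] move tool xy units [-0.0104 -0.0181  0.    ] turn units [ 0.0016 -0.0006 -0.0029] force local [-0.16 -0.26 -2.02] t 8.95
```

{"api": "servo_tool", "payload": {
  "deltas": [
    [[-0.0104,-0.0181,0.1],[0,0,0],0],
    [[0,0,0.15],[0,0,0],0],
    [[0,0,0.1],[0,0,0],0],
    [[0,0,0.05],[0,0,0],0],
    [[0,0,0],[0,0,0],0],
    [[0,0,0],[0,0,0],0]
  ]
}}

```text
time_s: 9.55
eef_pos: [571.7, 338.7, 136.2]
ee_rot: [-0.0, 0.966, -0.001, 0.26]
force: [-0.2, -0.6, -1.0]
grip_width: 0.398
grip_force: 100.1
```

```bash
python3 -c "
from h import *
where((579.8,338.2,122),.002,54.2)"
```

```text
shaker local [ 0.   0.6 70.5] move tool xy units [-0.0002  0.0032  0.    ] turn units [ 0.0011 -0.001  -0.0027] force local [-0.7 -0.6 -0.8] t 9.55
```

{"api": "servo_tool", "payload": {
  "deltas": [
    [[0,0,0.02],[0,0,0],0],
    [[0,0,0.02],[0,0,0],0],
    [[0,0,0.02],[0,0,0],0],
    [[0,0,0.02],[0,0,0],0],
    [[0,0,0],[0,0,0],0]
  ]
}}

```text
time_s: 10.05
eef_pos: [579.2, 338.9, 120.2]
ee_rot: [0.0, 0.966, -0.001, 0.258]
force: [-0.6, -0.3, -1.2]
grip_width: 0.398
grip_force: 100.1
```

{"api": "servo_tool", "payload": {
  "deltas": [
    [[0,0,0.01],[0,0,0],0],
    [[0,0,0.01],[0,0,0],0],
    [[0,0,0.01],[0,0,0],0],
    [[0,0,0.01],[0,0,0],0],
    [[0,0,0],[0,0,0],0]
  ]
}}

```text
time_s: 10.55
eef_pos: [583.3, 339.0, 113.7]
ee_rot: [0.0, 0.966, -0.001, 0.259]
force: [0.0, 0.5, -0.2]
grip_width: 0.393
grip_force: 100.1
```

{"api": "servo_tool", "payload": {
  "deltas": [
    [[0,0,0.01],[0,0,0],0],
    [[0,0,0.01],[0,0,0],0],
    [[0,0,0.01],[0,0,0],0],
    [[0,0,0],[0,0,0],0]
  ]
}}

```text
time_s: 10.95
eef_pos: [586.3, 339.0, 108.5]
ee_rot: [0.0, 0.966, -0.001, 0.259]
force: [-0.7, -0.5, -1.9]
grip_width: 0.399
grip_force: 100.1
```

```bash
python3 -c "
from h import *
where((579.8,338.2,122),.002,54.2)"
```

```text
shaker local [-1.1  0.9 39.2] move tool xy units [0.0057 0.0043 0.    ] turn units [ 0.0013  0.0003 -0.0021] force local [-1.61 -0.46 -1.32] t 10.95
```

{"api": "servo_tool", "payload": {
  "deltas": [
    [[0.005,0.004,0.007],[0,0,0],0],
    [[0,0,0.007],[0,0,0],0],
    [[0,0,0.007],[0,0,0],0],
    [[0,0,0],[0,0,0],0]
  ]
}}

```text
time_s: 11.35
eef_pos: [589.3, 338.2, 105.5]
ee_rot: [0.0, 0.966, -0.001, 0.259]
force: [-0.7, 0.6, -2.3]
grip_width: 0.397
grip_force: 100.1
```

{"api": "servo_tool", "payload": {
  "deltas": [
    [[0,0,0.007],[0,0,0],0],
    [[0,0,0.007],[0,0,0],0],
    [[0,0,0],[0,0,0],0]
  ]
}}

```text
time_s: 11.65
eef_pos: [590.7, 338.7, 103.6]
ee_rot: [-0.0, 0.966, -0.001, 0.259]
force: [-2.9, 2.3, 1.2]
grip_width: 0.397
grip_force: 100.3
```

{"api": "servo_tool", "payload": {
  "deltas": [
    [[0,0,0.007],[0,0,0],0],
    [[0,0,0.007],[0,0,0],0],
    [[0,0,0],[0,0,0],0]
  ]
}}

```text
time_s: 11.95
eef_pos: [592.2, 339.4, 101.8]
ee_rot: [-0.001, 0.966, -0.001, 0.26]
force: [-5.3, 5.9, 6.3]
grip_width: 0.396
grip_force: 101.1
```

{"api": "servo_tool", "payload": {
  "deltas": [
    [[0,-0.008,0],[0,0,0],0],
    [[0,-0.004,0],[0,0,0],0],
    [[0,0,0],[0,0,0],0]
  ]
}}

```text
time_s: 12.25
eef_pos: [592.4, 340.5, 101.3]
ee_rot: [0.0, 0.966, -0.001, 0.259]
force: [-2.3, -1.0, 4.5]
grip_width: 0.395
grip_force: 101.0
```

```bash
python3 -c "
from h import *
where((579.8,338.2,122),.002,54.2); print(telemetry.sense()['wrist_torque'])"
```

```text
shaker local [ 0.5  2.3 30. ] move tool xy units [-0.0027  0.0117  0.    ] turn units [ 0.0013 -0.0005 -0.0022] force local [ 0.25 -0.99  5.04] t 12.25
[-0.12142932  0.17494839 -0.11141707]
```

{"api": "servo_tool", "payload": {
  "deltas": [
    [[0,0,0.007],[0,0,0],0],
    [[0,0,0.007],[0,0,0],0],
    [[0,0,0],[0,0,0],0]
  ]
}}

```text
time_s: 12.55
eef_pos: [593.6, 340.5, 99.3]
ee_rot: [0.0, 0.966, -0.001, 0.259]
force: [-8.1, -2.9, 10.9]
grip_width: 0.394
grip_force: 101.5
```

{"api": "servo_tool", "payload": {
  "deltas": [
    [[0,0,0.007],[0,0,0],0],
    [[0,0,0.007],[0,0,0],0],
    [[0,0,0],[0,0,0],0]
  ]
}}

```text
time_s: 12.85
eef_pos: [594.9, 340.9, 97.4]
ee_rot: [-0.0, 0.966, -0.001, 0.26]
force: [-10.4, -1.2, 15.5]
grip_width: 0.391
grip_force: 101.9
```

{"api": "servo_tool", "payload": {
  "deltas": [
    [[0,0,0.007],[0,0,0],0],
    [[0,0,0.005],[0,0,0],0],
    [[0,0,0],[0,0,0],0]
  ]
}}

```text
time_s: 13.15
eef_pos: [596.3, 341.0, 95.7]
ee_rot: [-0.0, 0.966, -0.001, 0.26]
force: [-11.3, -2.2, 15.6]
grip_width: 0.395
grip_force: 102.0
```

{"api": "servo_tool", "payload": {
  "deltas": [
    [[0,0,0.007],[0,0,0],0],
    [[0,0,0],[0,0,0],0]
  ]
}}

```text
time_s: 13.35
eef_pos: [597.1, 341.0, 94.6]
ee_rot: [-0.0, 0.966, -0.001, 0.26]
force: [-11.2, -1.5, 16.1]
grip_width: 0.395
grip_force: 102.0
```

{"api": "servo_tool", "payload": {
  "deltas": [
    [[0,0,0.007],[0,0,0],0],
    [[0,0,0],[0,0,0],0]
  ]
}}

```text
time_s: 13.55
eef_pos: [597.9, 340.9, 93.3]
ee_rot: [-0.0, 0.966, -0.001, 0.26]
force: [-9.2, -0.8, 15.1]
grip_width: 0.397
grip_force: 102.0
```

{"api": "servo_tool", "payload": {
  "deltas": [
    [[0,0,0.006],[0,0,0],0],
    [[0,0,0],[0,0,0],0]
  ]
}}

```text
time_s: 13.75
eef_pos: [598.5, 340.9, 92.2]
ee_rot: [-0.0, 0.966, -0.001, 0.26]
force: [-7.5, -1.5, 13.6]
grip_width: 0.394
grip_force: 102.0
```

{"api": "servo_tool", "payload": {
  "deltas": [
    [[0,0,0.007],[0,0,0],0],
    [[0,0,0],[0,0,0],0]
  ]
}}

```text
time_s: 13.95
eef_pos: [599.3, 340.9, 90.7]
ee_rot: [-0.0, 0.966, -0.001, 0.26]
force: [-5.8, -1.4, 12.0]
grip_width: 0.397
grip_force: 102.0
```

{"api": "servo_tool", "payload": {
  "deltas": [
    [[0,0,0.007],[0,0,0],0],
    [[0,0,0],[0,0,0],0]
  ]
}}

```text
time_s: 14.15
eef_pos: [600.1, 340.7, 89.1]
ee_rot: [-0.0, 0.966, -0.001, 0.26]
force: [-3.1, -1.4, 7.7]
grip_width: 0.392
grip_force: 101.6
```

{"api": "servo_tool", "payload": {
  "deltas": [
    [[0,0,0.007],[0,0,0],0],
    [[0,0,0],[0,0,0],0]
  ]
}}

```text
time_s: 14.35
eef_pos: [600.8, 340.6, 87.4]
ee_rot: [0.0, 0.966, -0.001, 0.259]
force: [0.4, 0.5, 4.4]
grip_width: 0.394
grip_force: 101.1
```

{"api": "servo_tool", "payload": {
  "deltas": [
    [[0,0,0.007],[0,0,0],0],
    [[0,0,0],[0,0,0],0]
  ]
}}

```text
time_s: 14.55
eef_pos: [601.3, 340.5, 85.4]
ee_rot: [0.0, 0.966, -0.001, 0.259]
force: [4.1, -0.4, 0.2]
grip_width: 0.393
grip_force: 100.6
```

{"api": "servo_tool", "payload": {
  "deltas": [
    [[0,0,0.006],[0,0,0],0],
    [[0,0,0],[0,0,0],0]
  ]
}}

```text
time_s: 14.75
eef_pos: [601.7, 340.4, 84.1]
ee_rot: [0.0, 0.966, -0.001, 0.259]
force: [6.6, 0.4, -1.6]
grip_width: 0.396
grip_force: 100.2
```

{"api": "servo_tool", "payload": {
  "deltas": [
    [[0,0,0.005],[0,0,0],0],
    [[0,0,0],[0,0,0],0]
  ]
}}

```text
time_s: 14.95
eef_pos: [602.0, 340.4, 83.1]
ee_rot: [0.0, 0.966, -0.001, 0.259]
force: [6.6, 0.0, -3.4]
grip_width: 0.396
grip_force: 100.2
```

Force fell from 19 N to a pull of about 6 N: snapped home. I'm easing in slightly, then releasing.

{"api": "servo_tool", "payload": {
  "deltas": [
    [[0,0,0.005],[0,0,0],0],
    [[0,0,0],[0,0,0],0.5],
    [[0,0,0],[0,0,0],0.6],
    [[0,0,0],[0,0,0],0.7],
    [[0,0,0],[0,0,0],0.7]
  ]
}}

```text
time_s: 15.45
eef_pos: [602.3, 340.7, 82.8]
ee_rot: [0.0, 0.966, -0.001, 0.259]
force: [-0.6, -0.5, -0.4]
grip_width: 0.695
grip_force: 0.0
```

```bash
python3 -c "
from h import *
where((579.8,338.2,122),.002,54.2); print(telemetry.sense()['grip_width'])"
```

```text
shaker local [-0.1  2.5  9. ] move tool xy units [0.0007 0.0127 0.    ] turn units [ 0.0012  0.0002 -0.002 ] force local [-0.71 -0.54 -0.01] t 15.45
0.695011831801479
```

{"api": "servo_tool", "payload": {
  "deltas": [
    [[0,0,-0.1],[0,0,0],0.7],
    [[0,0,-0.22],[0,0,0],0.8],
    [[0,0,-0.22],[0,0,0],1],
    [[0,0,-0.22],[0,0,0],1],
    [[0,0,0],[0,-0.0833,0],1],
    [[0,0,0],[0,-0.0834,0],1],
    [[0,0,0],[0,-0.0833,0],1],
    [[0,0,0],[0,-0.0833,0],1]
  ]
}}

```text
time_s: 16.25
eef_pos: [526.3, 341.0, 215.7]
ee_rot: [-0.001, 1.0, -0.0, -0.002]
force: [0.2, -0.1, -0.2]
grip_width: 0.999
grip_force: 0.0
```

{"api": "servo_tool", "payload": {
  "deltas": [
    [[0,0,0],[0,0,0.0563],1],
    [[0,0,0],[0,0,0.0564],1],
    [[0.0837,0.1715,0.011],[0,0,0],1],
    [[0.0837,0.1715,0.011],[0,0,0],1],
    [[0.0837,0.1715,0.011],[0,0,0],1],
    [[0.0837,0.1715,0.011],[0,0,0],1],
    [[0.0837,0.1715,0.011],[0,0,0],1],
    [[0.0837,0.1715,0.011],[0,0,0],1]
  ]
}}

```text
time_s: 17.05
eef_pos: [588.8, 118.9, 201.3]
ee_rot: [-0.0, 0.996, -0.089, 0.0]
force: [-0.2, 0.6, -0.2]
grip_width: 1.0
grip_force: 0.0
```

{"api": "servo_tool", "payload": {
  "deltas": [
    [[0,0,0],[0,0,0],1],
    [[0,0,0],[0,0,0],1]
  ]
}}

```text
time_s: 17.25
eef_pos: [588.7, 120.0, 201.2]
ee_rot: [-0.0, 0.996, -0.09, -0.0]
force: [-0.3, 0.1, 0.7]
grip_width: 0.998
grip_force: 0.0
```

```bash
python3 - <<'E'
from h import *
R,t=pose(); im=optics.capture("wrist"); cv2.imwrite("pics/wD.png",im); np.savez("wD.npz",R=R,t=t); print(R.round(3),t.round(1))
c=proj("wrist",[[600,120,37],[541,131,62],[659,109,62]],(R,t)); print(c)
hsv=cv2.cvtColor(im,cv2.COLOR_BGR2HSV); m=((hsv[...,1]<75)&(hsv[...,2]>80)).astype(np.uint8)
n,l,st,ce=cv2.connectedComponentsWithStats(m); i=l[int(c[0,1]),int(c[0,0])]; print(i,st[i],ce[i])
for v in range(60,260,12):
    u=np.where(l[v]==i)[0]
    if len(u): print(v,u.min(),u.max(),(u.min()+u.max())/2)
s=optics.capture("scene")
cv2.imwrite("pics/fin.png",np.hstack([cv2.resize(im[40:260,230:410],(430,526)),cv2.resize(s[110:200,345:425],(360,405),interpolation=cv2.INTER_CUBIC) if 0 else np.vstack([cv2.resize(s[110:200,345:425],(360,405),interpolation=cv2.INTER_CUBIC),np.zeros((121,360,3),np.uint8)])]))
E
```

```text
[[ 0.984 -0.179 -0.   ]
 [-0.179 -0.984  0.   ]
 [-0.    -0.    -1.   ]] [588.7 120.  201.2]
[[315.34300855 159.31302771]
 [315.08718071 216.29258305]
 [315.41293986 105.18615157]]
5 [ 287   76   51  142 6447] [313.28726539 146.48068869]
84 294 329 311.5
96 287 337 312.0
108 288 337 312.5
120 288 337 312.5
132 289 337 313.0
144 290 337 313.5
156 290 337 313.5
168 291 337 314.0
180 291 337 314.0
192 292 337 314.5
204 293 337 315.0
216 300 327 313.5
```

View pics/fin.png

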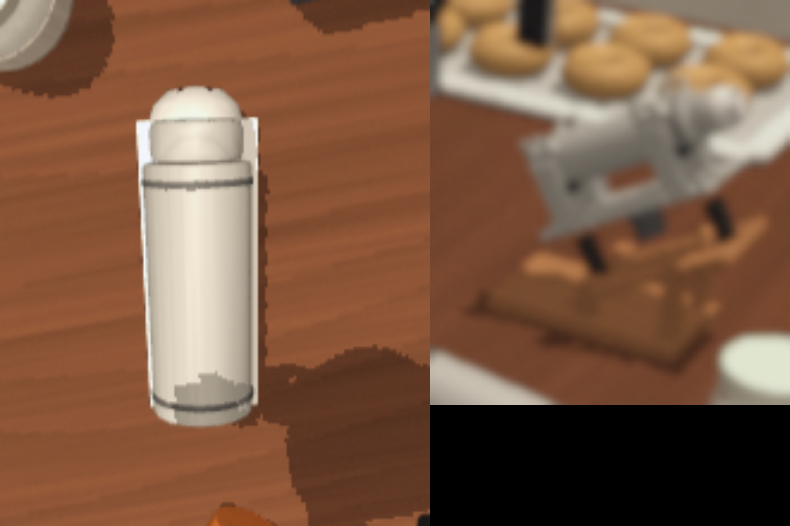

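The thick barrel runs from v≈108 to 218 px at u≈312.5 to 314.7. The slim shaker is seen sitting in its clip with its head up the slope. I'm computing the grasp offset.

```bash
python3 - <<'E'
from h import *
f=np.load("wD.npz"); po=(f["R"],f["t"])
for z in (62,37):
    h,t=plane("wrist",[(312.5,107.8),(314.7,217.8)],z,po); m=(h+t)/2; print(z,m.round(1),np.linalg.norm(h-t).round(1),np.arctan2(*(h-t)[1::-1]).round(3),"tool delta",(po[0].T@(m-po[1])/200).round(4))
E
```

```text
62 [598.2 122.   62. ] 119.4 -0.164 tool delta [ 0.0451 -0.0184  0.696 ]
37 [592.6 123.3  37. ] 128.9 -0.164 tool delta [ 0.0167 -0.0196  0.8211]
```

{"api": "servo_tool", "payload": {
  "deltas": [
    [[0.0225,-0.0095,0.1],[0,0,-0.008],1],
    [[0.0225,-0.0095,0.2],[0,0,0],1],
    [[0,0,0.22],[0,0,0],1],
    [[0,0,0.2],[0,0,0],1],
    [[0,0,0.15],[0,0,0],1],
    [[0,0,0.1],[0,0,0],1],
    [[0,0,0.06],[0,0,0],1],
    [[0,0,0.02],[0,0,0],1]
  ]
}}

```text
time_s: 18.15
eef_pos: [597.7, 123.4, -9.5]
ee_rot: [0.0, 0.997, -0.082, -0.001]
force: [1.1, -0.2, 0.6]
grip_width: 1.0
grip_force: 0.0
```

{"api": "servo_tool", "payload": {
  "deltas": [
    [[0,0,0.054],[0,0,0],1],
    [[0,0,0],[0,0,0],1],
    [[0,0,0],[0,0,0],0],
    [[0,0,0],[0,0,0],0],
    [[0,0,0],[0,0,0],0],
    [[0,0,0],[0,0,0],0],
    [[0,0,0],[0,0,0],0]
  ],
  "squeeze": 110
}}

```text
time_s: 18.85
eef_pos: [598.9, 121.9, -18.2]
ee_rot: [0.0, 0.997, -0.083, 0.001]
force: [-2.0, -2.9, 5.5]
grip_width: 0.555
grip_force: 112.9
```

Thick shaker gripped (47 mm, 113 N). I'm carrying it to the wide clip.

{"api": "servo_tool", "payload": {
  "deltas": [
    [[0,0,-0.1],[0,0,0],0],
    [[0,0,-0.2],[0,0,0],0],
    [[-0.005,0.191,-0.145],[0,0,0],0],
    [[-0.005,0.191,-0.145],[0,0,0],0],
    [[-0.005,0.191,-0.145],[0,0,0],0],
    [[-0.005,0.191,-0.145],[0,0,0],0],
    [[-0.005,0.191,-0.145],[0,0,0],0],
    [[-0.005,0.191,-0.145],[0,0,0],0]
  ]
}}

```text
time_s: 19.65
eef_pos: [553.5, -103.8, 215.7]
ee_rot: [-0.0, 0.997, -0.083, -0.0]
force: [1.6, -0.8, -3.7]
grip_width: 0.561
grip_force: 113.9
```

{"api": "servo_tool", "payload": {
  "deltas": [
    [[-0.005,0.191,0],[0,0,0],0],
    [[-0.005,0.191,0],[0,0,0],0],
    [[-0.005,0.191,0],[0,0,0],0],
    [[-0.005,0.191,0],[0,0,0],0],
    [[-0.005,0.191,0],[0,0,0],0],
    [[-0.005,0.191,0],[0,0,0],0],
    [[0,0,0],[0,0,-0.0767],0],
    [[0,0,0],[0,0,-0.0767],0]
  ]
}}

```text
time_s: 20.45
eef_pos: [509.8, -328.5, 213.9]
ee_rot: [-0.0, 0.999, 0.039, -0.0]
force: [0.1, -0.2, -3.2]
grip_width: 0.56
grip_force: 114.0
```

{"api": "servo_tool", "payload": {
  "deltas": [
    [[0,0,0],[0,0.0833,0],0],
    [[0,0,0],[0,0.0834,0],0],
    [[0,0,0],[0,0.0833,0],0],
    [[0,0,0],[0,0.0833,0],0],
    [[0,0,0],[0,0,0],0],
    [[0,0,0],[0,0,0],0]
  ]
}}

```text
time_s: 21.05
eef_pos: [510.0, -327.8, 214.6]
ee_rot: [-0.01, 0.966, 0.036, 0.258]
force: [0.5, 0.7, -2.7]
grip_width: 0.555
grip_force: 114.2
```

```bash
python3 -c "
from h import *
where((559.7,-325,122),.076,55.2)"
```

```text
shaker local [  3.4   1.  160.3] move tool xy units [-0.0169  0.0052  0.    ] turn units [ 0.0006  0.0014 -0.0011] force local [-0.84  0.61 -2.6 ] t 21.05
```

{"api": "servo_tool", "payload": {
  "deltas": [
    [[-0.0169,0.0052,0.1],[0,0,0],0],
    [[0,0,0.15],[0,0,0],0],
    [[0,0,0.12],[0,0,0],0],
    [[0,0,0.07],[0,0,0],0],
    [[0,0,0.03],[0,0,0],0],
    [[0,0,0],[0,0,0],0]
  ]
}}

```text
time_s: 21.65
eef_pos: [555.0, -325.1, 131.3]
ee_rot: [-0.01, 0.965, 0.037, 0.258]
force: [-0.2, 0.4, -3.0]
grip_width: 0.557
grip_force: 114.2
```

{"api": "servo_tool", "payload": {
  "deltas": [
    [[0,0,0.012],[0,0,0],0],
    [[0,0,0.012],[0,0,0],0],
    [[0,0,0.012],[0,0,0],0],
    [[0,0,0.012],[0,0,0],0],
    [[0,0,0],[0,0,0],0]
  ]
}}

```text
time_s: 22.15
eef_pos: [559.3, -324.9, 122.8]
ee_rot: [-0.01, 0.965, 0.036, 0.258]
force: [0.8, 0.4, -2.8]
grip_width: 0.562
grip_force: 114.2
```

```bash
python3 -c "
from h import *
where((559.7,-325,122),.076,55.2)"
```

```text
shaker local [ 0.1  0.2 56.1] move tool xy units [-0.0003  0.0009  0.    ] turn units [ 0.0003  0.0002 -0.0008] force local [-0.68  0.36 -2.85] t 22.15
```

{"api": "servo_tool", "payload": {
  "deltas": [
    [[0,0,0.01],[0,0,0],0],
    [[0,0,0.01],[0,0,0],0],
    [[0,0,0.01],[0,0,0],0],
    [[0,0,0.01],[0,0,0],0],
    [[0,0,0],[0,0,0],0]
  ]
}}

```text
time_s: 22.65
eef_pos: [563.3, -324.5, 115.8]
ee_rot: [-0.01, 0.965, 0.036, 0.258]
force: [-0.4, 0.4, -2.7]
grip_width: 0.558
grip_force: 114.2
```

{"api": "servo_tool", "payload": {
  "deltas": [
    [[0,0,0.01],[0,0,0],0],
    [[0,0,0.01],[0,0,0],0],
    [[0,0,0.01],[0,0,0],0],
    [[0,0,0],[0,0,0],0]
  ]
}}

```text
time_s: 23.05
eef_pos: [566.3, -324.3, 110.6]
ee_rot: [-0.01, 0.965, 0.036, 0.258]
force: [0.2, -0.3, -2.8]
grip_width: 0.561
grip_force: 114.2
```

{"api": "servo_tool", "payload": {
  "deltas": [
    [[0,0,0.01],[0,0,0],0],
    [[0,0,0.01],[0,0,0],0],
    [[0,0,0],[0,0,0],0]
  ]
}}

```text
time_s: 23.35
eef_pos: [568.3, -324.1, 107.2]
ee_rot: [-0.01, 0.965, 0.036, 0.258]
force: [-0.0, 0.0, -2.8]
grip_width: 0.557
grip_force: 114.2
```

{"api": "servo_tool", "payload": {
  "deltas": [
    [[0,0,0.01],[0,0,0],0],
    [[0,0,0.01],[0,0,0],0],
    [[0,0,0],[0,0,0],0]
  ]
}}

```text
time_s: 23.65
eef_pos: [570.3, -324.0, 103.7]
ee_rot: [-0.01, 0.965, 0.036, 0.258]
force: [-0.1, -0.3, -3.7]
grip_width: 0.556
grip_force: 114.2
```

{"api": "servo_tool", "payload": {
  "deltas": [
    [[0,0,0.007],[0,0,0],0],
    [[0,0,0.007],[0,0,0],0],
    [[0,0,0],[0,0,0],0]
  ]
}}

```text
time_s: 23.95
eef_pos: [571.8, -324.3, 101.9]
ee_rot: [-0.009, 0.965, 0.036, 0.259]
force: [-3.1, -0.1, 1.1]
grip_width: 0.559
grip_force: 114.2
```

{"api": "servo_tool", "payload": {
  "deltas": [
    [[0,0,0.007],[0,0,0],0],
    [[0,0,0.007],[0,0,0],0],
    [[0,0,0],[0,0,0],0]
  ]
}}

```text
time_s: 24.25
eef_pos: [573.1, -324.2, 99.8]
ee_rot: [-0.009, 0.965, 0.036, 0.259]
force: [-7.8, -0.2, 6.1]
grip_width: 0.557
grip_force: 114.8
```

{"api": "servo_tool", "payload": {
  "deltas": [
    [[0,0,0.007],[0,0,0],0],
    [[0,0,0.007],[0,0,0],0],
    [[0,0,0],[0,0,0],0]
  ]
}}

```text
time_s: 24.55
eef_pos: [574.6, -324.5, 97.9]
ee_rot: [-0.009, 0.965, 0.036, 0.259]
force: [-8.0, 0.3, 9.0]
grip_width: 0.555
grip_force: 115.2
```

{"api": "servo_tool", "payload": {
  "deltas": [
    [[0,0,0.007],[0,0,0],0],
    [[0,0,0.007],[0,0,0],0],
    [[0,0,0],[0,0,0],0]
  ]
}}

```text
time_s: 24.85
eef_pos: [576.2, -324.5, 95.8]
ee_rot: [-0.009, 0.965, 0.036, 0.259]
force: [-8.6, 0.7, 10.4]
grip_width: 0.56
grip_force: 115.3
```

{"api": "servo_tool", "payload": {
  "deltas": [
    [[0,0,0.007],[0,0,0],0],
    [[0,0,0.007],[0,0,0],0],
    [[0,0,0],[0,0,0],0]
  ]
}}

```text
time_s: 25.15
eef_pos: [577.7, -324.4, 93.5]
ee_rot: [-0.009, 0.965, 0.036, 0.26]
force: [-8.1, 1.2, 9.6]
grip_width: 0.559
grip_force: 115.4
```

```bash
python3 -c "
from h import *
where((559.7,-325,122),.076,55.2)"
```

```text
shaker local [ 1.2 -0.6 21.6] move tool xy units [-0.0062 -0.0029  0.    ] turn units [ 0.0018 -0.0012 -0.0001] force local [-2.14  1.86 12.28] t 25.15
```

Force is past its peak (about 15 N with the weight removed). I'm pushing on steadily until it snaps.

{"api": "servo_tool", "payload": {
  "deltas": [
    [[0,0,0.007],[0,0,0],0],
    [[0,0,0.007],[0,0,0],0],
    [[0,0,0],[0,0,0],0]
  ]
}}

```text
time_s: 25.45
eef_pos: [579.2, -324.2, 91.0]
ee_rot: [-0.009, 0.965, 0.036, 0.26]
force: [-6.8, 0.1, 9.3]
grip_width: 0.56
grip_force: 115.4
```

{"api": "servo_tool", "payload": {
  "deltas": [
    [[0,0,0.007],[0,0,0],0],
    [[0,0,0.007],[0,0,0],0],
    [[0,0,0],[0,0,0],0]
  ]
}}

```text
time_s: 25.75
eef_pos: [580.6, -323.9, 88.3]
ee_rot: [-0.009, 0.965, 0.036, 0.26]
force: [-4.1, 0.9, 6.7]
grip_width: 0.557
grip_force: 115.4
```

{"api": "servo_tool", "payload": {
  "deltas": [
    [[0,0,0.007],[0,0,0],0],
    [[0,0,0.007],[0,0,0],0],
    [[0,0,0],[0,0,0],0]
  ]
}}

```text
time_s: 26.05
eef_pos: [582.0, -323.6, 85.4]
ee_rot: [-0.009, 0.965, 0.036, 0.259]
force: [-1.7, -0.7, 4.3]
grip_width: 0.561
grip_force: 115.4
```

{"api": "servo_tool", "payload": {
  "deltas": [
    [[0,0,0.007],[0,0,0],0],
    [[0,0,0.007],[0,0,0],0],
    [[0,0,0],[0,0,0],0]
  ]
}}

```text
time_s: 26.35
eef_pos: [583.1, -323.0, 81.7]
ee_rot: [-0.01, 0.965, 0.036, 0.259]
force: [3.7, -0.7, -1.6]
grip_width: 0.56
grip_force: 114.6
```

{"api": "servo_tool", "payload": {
  "deltas": [
    [[0,0,0.007],[0,0,0],0],
    [[0,0,0.006],[0,0,0],0],
    [[0,0,0],[0,0,0],0]
  ]
}}

```text
time_s: 26.65
eef_pos: [584.0, -322.8, 79.2]
ee_rot: [-0.01, 0.965, 0.036, 0.258]
force: [4.9, -1.0, -5.0]
grip_width: 0.56
grip_force: 114.4
```

{"api": "servo_tool", "payload": {
  "deltas": [
    [[0,0,0.007],[0,0,0],0],
    [[0,0,0],[0,0,0],0]
  ]
}}

```text
time_s: 26.85
eef_pos: [584.7, -322.8, 78.1]
ee_rot: [-0.01, 0.965, 0.036, 0.258]
force: [3.4, -1.3, -5.2]
grip_width: 0.557
grip_force: 114.3
```

{"api": "servo_tool", "payload": {
  "deltas": [
    [[0,0,0.006],[0,0,0],0],
    [[0,0,0],[0,0,0],0]
  ]
}}

```text
time_s: 27.05
eef_pos: [585.2, -322.8, 77.1]
ee_rot: [-0.01, 0.965, 0.036, 0.258]
force: [3.0, -1.3, -6.4]
grip_width: 0.556
grip_force: 114.3
```

Snapped: the force has turned to a pull. Releasing and withdrawing along the clip axis.

{"api": "servo_tool", "payload": {
  "deltas": [
    [[0,0,0.004],[0,0,0],0],
    [[0,0,0],[0,0,0],0.65],
    [[0,0,0],[0,0,0],0.75],
    [[0,0,0],[0,0,0],0.8],
    [[0,0,0],[0,0,0],0.8]
  ]
}}

```text
time_s: 27.55
eef_pos: [586.0, -323.1, 77.4]
ee_rot: [-0.009, 0.965, 0.036, 0.259]
force: [-0.5, 0.7, -0.6]
grip_width: 0.8
grip_force: 0.0
```

{"api": "servo_tool", "payload": {
  "deltas": [
    [[0,0,-0.06],[0,0,0],0.8],
    [[0,0,-0.15],[0,0,0],0.8],
    [[0,0,-0.2],[0,0,0],0.9],
    [[0,0,-0.2],[0,0,0],1],
    [[0,0,0],[0,0,0],1],
    [[0,0,0],[0,0,0],1]
  ]
}}

```text
time_s: 28.15
eef_pos: [524.7, -327.9, 183.9]
ee_rot: [-0.009, 0.965, 0.036, 0.259]
force: [-0.6, 0.3, -0.2]
grip_width: 1.0
grip_force: 0.0
```

```bash
python3 - <<'E'
from h import *
R,t=pose(); im=optics.capture("wrist"); top=optics.capture("top"); print(telemetry.sense()["force"],t)
def mid(po,seat,psi,s,view):
    A=axes(psi); return proj(view,[np.array(seat)+A@[a,0,s] for a in (-60,0,60,80)],po).round(1).tolist()
# compare bright steel width profile along expected axes in wrist view (wide) and top view (slim)
for name,img,po,seat,psi,s in (("wrist",im,(R,t),(559.7,-325,122),.076,1),("top",top,None,(559.7,-325,122),.076,1),("top",top,None,(579.8,340.5,122),.002,9)):
    print(name,seat); hsv=cv2.cvtColor(img,cv2.COLOR_BGR2HSV); m=(hsv[...,1]<75)&(hsv[...,2]>80)
    A=axes(psi)
    for a in (-80,-66,-55,-20,0,20,56,75,86,100):
        P=proj(name,[np.array(seat)+A@[a,y,s] for y in np.arange(-40,41)],po); v=np.int32(P.round()); ok=(v[:,0]>=0)&(v[:,0]<640)&(v[:,1]>=0)&(v[:,1]<400)
        b=[y for y,q,o in zip(range(-40,41),v,ok) if o and m[q[1],q[0]]]; print(a,(min(b),max(b),len(b)) if b else None,end="; ")
    print()
E
```

```text
[0.10690304 0.43580346 0.41144964] [ 524.67367779 -327.87616682  183.90924975]
wrist (559.7, -325, 122)
-80 None; -66 (-38, 39, 67); -55 (-37, 39, 74); -20 (-27, 29, 57); 0 (-27, 29, 57); 20 (-28, 30, 59); 56 (-28, 30, 59); 75 (-19, 20, 40); 86 (-14, 40, 41); 100 (28, 40, 13); 
top (559.7, -325, 122)
-80 (-13, -3, 11); -66 (-24, 4, 29); -55 (-36, 26, 63); -20 (-27, 40, 60); 0 (-25, 40, 66); 20 (-26, 40, 67); 56 (-30, 40, 63); 75 (-23, 40, 64); 86 (-19, 27, 47); 100 None; 
top (579.8, 340.5, 122)
-80 None; -66 None; -55 (-23, 35, 57); -20 (-36, 15, 40); 0 (-40, 16, 55); 20 (-40, 16, 57); 56 (-40, 19, 43); 75 (-40, 12, 53); 86 (-14, 11, 26); 100 None;
```

```bash
python3 -c "
from rig import ctrl
print(ctrl.finish_job())"
```

```text
the job is handed in; nothing more can be done
None
```

I put both shakers in their own clips, felt each one snap home with the head up the slope, released them and handed in the job at about 28 s; the hand-in returned no verdict.

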